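Seat the media bottle in the capping block and leave its cap held a quarter turn open

ROBOT

A 7-joint arm with a two-finger parallel gripper is mounted at the origin on a cart in front of the work surface, level with it; the furniture and walls round the work are solid. World frame = base frame: x ahead of the robot, y to its left, z up, the work surface at z = 0. Lengths are in m, angles in rad, forces in N, time in s.
With the tool pointing down it reaches from about 0.425 to 0.975 m from the base axis. Payload 16.7 kg.
Tool frame: the origin (TCP) lies at the very end of the fingers, on their centre line; the grasp point (between the pads) lies 19 mm behind it; z points along the fingers, y is the line along which they close (so a half turn about z gives the same grasp; the last joint's range is limited). The gripper opens to 85 mm and grips with 20 to 120 N. Pads are 22 mm wide; open, the fingers measure 114 mm over their backs; the gripper's body (76 mm by 85 mm) begins 54 mm behind the grasp point. The pads swing forward as they close: fully open they stand 13 mm farther back than shut.
Start: joints at [1.067, 0.426, 0.074, 1.606, -0.034, 1.111, -0.067], TCP at [0.234, -0.633, 0.231] pointing down, gripper open.
Joint ranges: [-2.85, 2.85], [-0.5, 2.14], [-1.23, 1.37], [0.21, 2.46], [-1.02, 4.16], [0.16, 2.05], [-2.73, 2.73]. Speed limits (rad/s): [1.89, 1.89, 2.39, 2.39, 3.01, 3.01, 3.01].

INTERFACE

Orientations are given as [roll, pitch, yaw] about the fixed x, y, z axes, in that order (R = Rz(yaw) Ry(pitch) Rx(roll)).
In Python, from cell import env, grab_frame, job gives the robot as it stands. Calls block until the motion is done:
- env.move_ptp(position, orientation): joint-space move of the TCP to a pose.
- env.move_l(position, frame=None, max_speed=0.15): straight line of the TCP; frame=None keeps the orientation; max_speed is the mean speed in m/s.
- env.goto_joints(angles): joint-space move.
- env.grip(opening, f_grip=None): finger opening in m; f_grip is the grip in N (None keeps the last); returns when the fingers have stopped.
- env.hold(seconds).
- env.inverse_kinematics(position, orientation): joint angles nearest the present ones, or None.
- env.sense(): the state.
- grab_frame(name): name is "scene" or "top"; returns a dict with "color" (480x640x3 uint8, red, green, blue), "vertical_fov" (degrees; the focal length in pixels is half the picture's height over the tangent of half this angle, whatever the lens; pixels are square), "cx", "cy" (the principal point, pixels), "distortion" ([k1, k2, p1, p2, k3] as OpenCV has them; the pictures are not rectified), "view" (4x4, takes a point from world to camera coordinates). Camera axes: x right, y down, z forward; pixel columns grow to the right and rows downward; lengths in m; the calibration is good to about 2 mm. A picture is of the moment at which its call begins. There is no depth.
A pose or a line that the arm cannot do raises env.MotionError and nothing moves.
- job.close_job(): hands the job in; it is judged then, once.
The state is a dict: "time_s": time; "joint_positions": joint angles; "joint_vel": joint speeds; "joint_torque": joint torques, N m; "ee_pos": TCP position; "tool_rot": TCP orientation; "contact_force": force on the tool from outside, world axes, zero at the start; "wrist_torque": the same for the moment, N m; "grip_width": finger opening in m; "grasp_force": force on a finger pad.
Only numpy, scipy, OpenCV 4.12 (cv2) and the standard library are available. Lean on these libraries where they do the work, as an engineer would, in place of code of your own. Each camera call takes 0.05 s, during which the arm holds its last target. There are 200 camera calls.

TASK

Stand the white square bottle upright and fully home in the square socket of the grey capping block, and only then screw its blue cap clockwise until it bottoms out and back it off a quarter turn, so that the bottle can vent in the steriliser. Finish with the fingers still gripping the cap at that setting: do not let go. Leave the other things on the worktop where they stand.

Things in the scene. Friction and masses are not known exactly. Their poses are not given: they have to be found in the camera images.
- media_bottle: White plastic square bottle, loose, upright at the start, about 0.2 kg with its cap. Body 44 x 44 mm, rounded edges, 66 mm high, foot stepped in to 41 x 41 mm over the lowest 4 mm; low shoulder to 70 mm, then the cap up to 92 mm. Origin: centre of the underside; z up, x and y square to the flat sides. A red mark 8 mm wide is on the shoulder and top of its +x side.
- media_cap: Blue ribbed screw cap, 37 mm diameter, 20 mm high, already started on the bottle's thread and never coming off. Origin: centre of its underside, on the bottle's axis, 72 mm above the bottle's underside when bottomed out; z up, x along the white line on its top. Right-hand thread: clockwise from above tightens, sinking 3 mm a turn.
- cap_top (a point): Centre of the cap's flat top, 92 mm above the bottle's underside when the cap is bottomed out.
- cap_turn (a joint): Angle of the cap on the bottle, rad. 0 = bottomed out at a hard stop (the white line on the cap then points to the red mark on the shoulder); grows counter-clockwise from above as the cap is unscrewed, to 4.2 at most. Starts between 1.8 and 3.0. Stays where it is left; turning takes about 0.05 N m.
- capping_block: Grey plastic block 100 x 100 x 24 mm fixed to the worktop, bolt heads near its corners; four flared steel lips round the socket rise to 33 mm above the worktop, 57 mm apart at the top, and guide the bottle in. Origin: centre of its underside; z up, x and y along the sides of the block and of its socket. The bottle fits in any of the four quarter-turn yaws.
- socket_floor (a point): Centre of the floor of the block's square socket: 47.5 x 47.5 mm, 16 mm deep below the lips, floor 8 mm above the worktop. The bottle has a few degrees of play in it. A bottle fully home has its underside here.
- amber_bottle: Bystander, loose: brown round bottle with a black cap, 62 mm diameter, 126 mm high. Origin: centre of its underside.
- petri_stack: Bystander, loose: stack of three clear round dishes, 69 mm diameter, 48 mm high. Origin: centre of its underside.
- red_vial: Bystander, loose: small vial with a red cap, 26 mm diameter, 52 mm high. Origin: centre of its underside.
- white_vial: Bystander, loose: small vial with a white cap, 26 mm diameter, 55 mm high. Origin: centre of its underside.
There are look-alikes about, which are no part of the job. Several things have the shape of the capping_block; the one meant has the colours described above.

How it is judged:
On the way, in this order (a step that is already met when the one before it is completed fails the run):
1. the bottle stands fully home in the socket, its cap not yet screwed down (horizontal distance between media_bottle and socket_floor below 0.005 m and z of media_bottle in the frame of socket_floor between -0.004 and 0.004 m and angle between media_bottle's own z axis and vertical below 0.08 rad and value of joint cap_turn above 1 rad), for 0.2 s.
2. the cap is bottomed out while the bottle stands in the socket (horizontal distance between media_bottle and socket_floor below 0.005 m and z of media_bottle in the frame of socket_floor between -0.004 and 0.004 m and angle between media_bottle's own z axis and vertical below 0.08 rad and value of joint cap_turn below 0.08 rad), for 0.1 s.
At the end, for the whole second after the job is handed in: The bottle stands in the socket, underside within 4 mm of its floor, within 5 mm of its centre and upright within 0.08 rad; after bottoming out, the cap is backed off a quarter turn (1.57 rad within 0.35, relative to the bottle); the fingers grip the cap with more than 4 N and it is at rest (horizontal distance between media_bottle and socket_floor below 0.005 m and z of media_bottle in the frame of socket_floor between -0.004 and 0.004 m and angle between media_bottle's own z axis and vertical below 0.08 rad and value of joint cap_turn between 1.22 and 1.92 rad and contact force between the fingers and media_cap above 4 N and linear speed of media_cap below 0.02 m/s and angular speed of media_cap below 0.1 rad/s); the arm keeps its last pose, push and grip.
It fails at once if the bottle is tipped over (angle between media_bottle's own z axis and vertical above 0.6 rad).
It fails at once if a bystander is moved more than 30 mm (distance of any of amber_bottle, petri_stack, red_vial, white_vial from where it was at the start of the episode above 0.03 m).
It also fails if it takes over 64 s, if anything falls off the work surface, if the arm or the gripper's body presses on something with over 40 N, if the wrist force passes 120 N, or if a joint passes its speed limit or range.

## Working session

There is one attempt and no reset: what is moved stays moved. The work goes in short steps, each a Python script; the robot and the scene stay as the last script left them, time stands still between calls to the robot, and variables do not carry over. Pictures are saved under pics/ and viewed, at most 10 in all, crops included, and the job is handed in when it is done.

```bash
ls; mkdir -p pics
python3 - <<'E'
from cell import env, grab_frame, job
import cv2, numpy as np
for n in ("scene","top"):
    f=grab_frame(n); cv2.imwrite(f"pics/{n}0.png",f["color"][:,:,::-1])
    print(n,f["vertical_fov"],f["cx"],f["cy"],f["distortion"],np.round(f["view"],4).tolist())
s=env.sense(); print(s)
E
```

```text
pics
scene 44.60893659530635 314.0581517253511 235.5229881786362 [-0.01589119  0.          0.          0.          0.        ] [[-0.5677, -0.8232, 0.0074, 0.2178], [-0.549, 0.3718, -0.7485, 0.3958], [0.6135, -0.429, -0.663, 1.2894], [0.0, 0.0, 0.0, 1.0]]
top 45.044049982637944 317.7957981926215 239.9523138663798 [-0.05460395  0.          0.          0.          0.        ] [[-0.0267, -0.9995, 0.018, -0.1045], [-0.9882, 0.0237, -0.1516, 0.5362], [0.1511, -0.0219, -0.9883, 1.6713], [0.0, 0.0, 0.0, 1.0]]
{'time_s': 0.1, 'joint_positions': array([ 1.06651814,  0.4266839 ,  0.07385235,  1.60652402, -0.0341381 ,
        1.11078687, -0.06709336]), 'joint_vel': array([ 0.00179043, -0.00251929, -0.00118417, -0.00168029, -0.00160776,
        0.00024005,  0.00033411]), 'joint_torque': array([ 9.69849323e-03, -9.51533175e+01,  3.77250195e+00, -4.64397275e+01,
        1.97526708e-02,  6.44579617e-03, -1.87868511e-05]), 'ee_pos': array([ 0.23434755, -0.63263448,  0.23067933]), 'tool_rot': array([-3.14045037e+00,  4.69036432e-05,  3.54737463e-01]), 'contact_force': array([-0.1540994 , -1.27416467,  0.35964322]), 'wrist_torque': array([ 0.01568668, -0.05750923, -0.01317449]), 'grasp_force': 0.0, 'grip_width': 0.08504823000464815}
```

View pics/scene0.png

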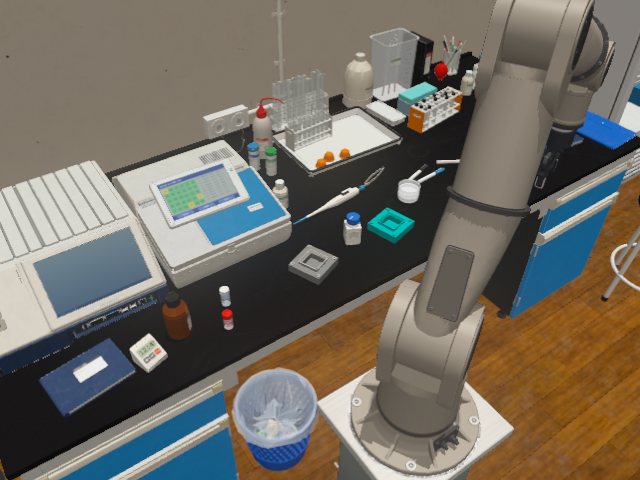

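View pics/top0.png

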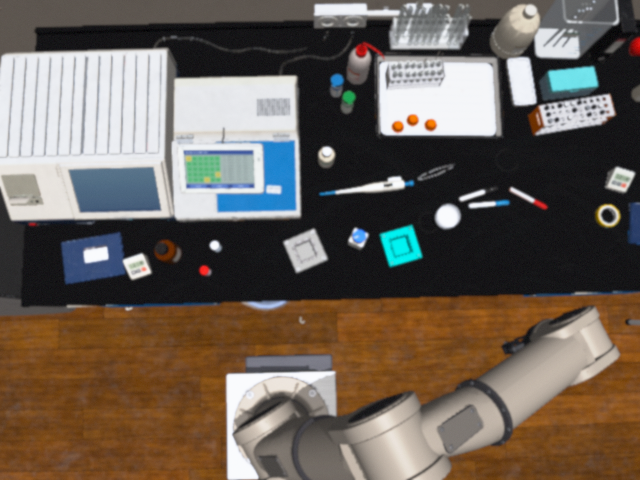

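The white bottle with the blue cap is at scene (353,228) and top (358,238). The grey block is at scene (313,264) and top (305,251).

Things that could be mistaken for them:
- **Bottle:** blue-capped vial at top (337,85), white-capped bottle at top (327,157).
- **Block:** teal block at top (402,246).

I choose the square white bottle at (358,238) and the grey block at (305,251), and will check them in a close crop.

```bash
cat > h.py <<'E'
import cv2, numpy as np
def cam(f):
    fl=240/np.tan(np.radians(f["vertical_fov"])/2)
    return np.array([[fl,0,f["cx"]],[0,fl,f["cy"]],[0,0,1]]),np.array(f["distortion"],float),np.array(f["view"])
def unproj(f,uv,z):
    K,d,V=cam(f); p=cv2.undistortPoints(np.array(uv,float).reshape(-1,1,2),K,d)[:,0]
    r=np.c_[p,np.ones(len(p))]@V[:3,:3]; c=-V[:3,:3].T@V[:3,3]
    return c+r*((z-c[2])/r[:,2])[:,None]
def proj(f,P):
    K,d,V=cam(f); return cv2.projectPoints(np.array(P,float).reshape(-1,1,3),cv2.Rodrigues(V[:3,:3])[0],V[:3,3],K,d)[0][:,0]
E
python3 - <<'E'
from cell import grab_frame
from h import *
import cv2
a=grab_frame("scene");b=grab_frame("top")
np.save("a.npy",a,allow_pickle=True);np.save("b.npy",b,allow_pickle=True)
A=cv2.resize(a["color"][205:285,285:375],None,fx=4.4,fy=5,interpolation=cv2.INTER_CUBIC) if 0 else cv2.resize(a["color"][205:290,285:375],None,fx=4.4,fy=4.4,interpolation=cv2.INTER_CUBIC)
B=cv2.resize(b["color"][215:300,280:375],None,fx=4.2,fy=4.4,interpolation=cv2.INTER_CUBIC)
B=cv2.resize(b["color"][215:300,280:370],None,fx=4.4,fy=4.4,interpolation=cv2.INTER_CUBIC)
cv2.imwrite("pics/c.png",np.hstack([A,B])[:,:,::-1])
print("bottle top", unproj(b,[[358,237]],.093), unproj(a,[[354,216]],.093))
print("block", unproj(b,[[305,251]],.024), unproj(a,[[313,263]],.024))
E
```

```text
bottle top [[ 0.53135627 -0.23282435  0.093     ]] [[ 0.53268262 -0.23936046  0.093     ]]
block [[ 0.50369274 -0.07943296  0.024     ]] [[ 0.49893464 -0.07572309  0.024     ]]
```

View pics/c.png

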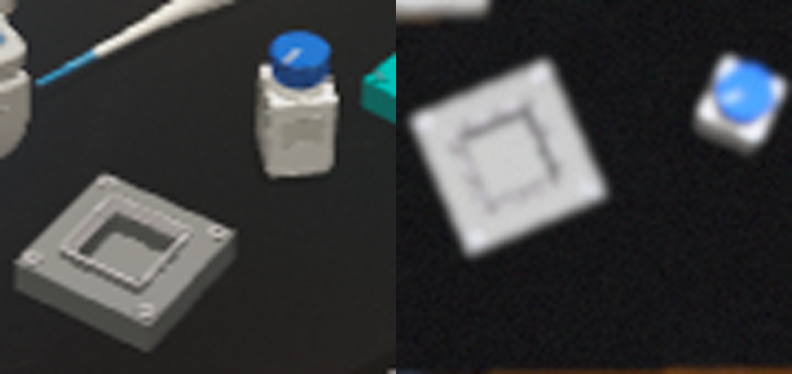

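The crops confirm both: the left one shows the square white bottle with the blue ribbed cap and its white line, and the right one shows the grey block with its lipped socket. Next I fit both silhouettes in both views.

```bash
cat > fit.py <<'E'
from h import *
from scipy.optimize import minimize
S=4
def sq(h,z): return [[sx*h,sy*h,z] for sx in(-1,1) for sy in(-1,1)]
t=np.linspace(0,2*np.pi,24,endpoint=False)
ci=lambda r,z:[[r*np.cos(u),r*np.sin(u),z] for u in t]
BLOCK=np.array(sq(.05,0)+sq(.05,.024))
BOT=[np.array(sq(.0205,0)+sq(.021,.066)+[[a*.022,b*.0195,z] for z in(.004,.066) for a in(-1,1) for b in(-1,1)]+[[a*.0195,b*.022,z] for z in(.004,.066) for a in(-1,1) for b in(-1,1)]),np.array(ci(.0185,.073)+ci(.0185,.093))]
def place(M,x,y,w,z=0): c,s=np.cos(w),np.sin(w); return M@np.array([[c,-s,0],[s,c,0],[0,0,1]]).T+[x,y,z]
def obs(f,seed,r=45,thr=45):
    im=f["color"]; u,v=map(int,seed); x0,y0=u-r,v-r
    g=cv2.resize(im[y0:y0+2*r,x0:x0+2*r].max(2),None,fx=S,fy=S,interpolation=cv2.INTER_LINEAR)
    n,l=cv2.connectedComponents((g>thr).astype(np.uint8)); return (l==l[r*S,r*S]),(x0,y0)
def render(f,parts,o,shape):
    m=np.zeros(shape,np.uint8)
    for P in parts:
        uv=(proj(f,P)-o+.5)*S-.5
        h=cv2.convexHull(uv.astype(np.float32)); cv2.fillConvexPoly(m,np.round(h*16).astype(np.int32),1,shift=4)
    return m>0
def fit(fs,seeds,parts,p0,thr,zb=0):
    ob=[obs(f,s,thr=th) for f,s,th in zip(fs,seeds,thr)]
    def cost(p):
        c=0
        for f,(m,o) in zip(fs,ob):
            q=render(f,[place(P,p[0],p[1],p[2]*10,zb) for P in parts],o,m.shape); c+=1-(q&m).sum()/(q|m).sum()
        return c
    best=min((minimize(cost,[p0[0],p0[1],w/10],method="Nelder-Mead",options=dict(initial_simplex=np.array([p0[0],p0[1],w/10])+np.array([[0,0,0],[.01,0,0],[0,.01,0],[0,0,.02]]))) for w in np.radians([0,22,45,67])),key=lambda r:r.fun)
    return best.x[0],best.x[1],np.degrees(best.x[2]*10)%90,best.fun
E
python3 - <<'E'
from fit import *
a=np.load("a.npy",allow_pickle=True).item();b=np.load("b.npy",allow_pickle=True).item()
for fs,i in (([a,b],[0,1]),([a],[0]),([b],[1])):
    for th in ([45,90],[55,110]):
        th=[th[k] for k in i]
        print("blk",np.round(fit(fs,[[(313,272),(305,251)][k] for k in i],[BLOCK],(.5,-.077),th),4))
        print("bot",np.round(fit(fs,[[(353,232),(358,239)][k] for k in i],BOT,(.53,-.235),th),4))
print("instr base",unproj(a,[[187,278],[290,234]],0))
# white line on cap (scene crop coords)
hsv=cv2.cvtColor(a["color"],cv2.COLOR_RGB2HSV)
print(unproj(a,285+0*np.array([[0,0]])+np.array([[278,65],[300,48]])/4.4*[1,1]+[0,-80],.0935))
E
```

```text
blk [ 0.5082 -0.0809 22.3083  0.1105]
bot [ 0.5378 -0.2386 70.6163  0.1738]
blk [ 0.5081 -0.0806 21.7483  0.0602]
bot [ 0.5377 -0.2386 67.8253  0.1503]
blk [ 0.5078 -0.0816 21.3625  0.0474]
bot [ 5.37400e-01 -2.38900e-01  7.29939e+01  6.88000e-02]
blk [ 5.08200e-01 -8.18000e-02  2.19088e+01  1.53000e-02]
bot [ 5.37600e-01 -2.38800e-01  6.85187e+01  4.31000e-02]
blk [ 0.5072 -0.0791 23.0466  0.06  ]
bot [ 0.5386 -0.2369 67.6089  0.0939]
blk [ 0.5075 -0.0795 22.1607  0.0244]
bot [ 0.5383 -0.2383 69.7704  0.0947]
instr base [[ 0.66414143  0.22871476  0.        ]
 [ 0.65921197 -0.10317682  0.        ]]
[[ 0.52818333 -0.21527782  0.0935    ]
 [ 0.53383744 -0.23729496  0.0935    ]]
```

Run:
```python
from cell import env
import numpy as np
r=np.radians; q0=env.sense()["joint_positions"]
for n,(x,y,z) in dict(bot=(.5378,-.2385,.03),blk=(.508,-.081,.038),cap=(.508,-.081,.08)).items():
    for w in ([-21,69,-111,159] if n=="bot" else [22,-68,112,-158] if n=="blk" else [0,90,179,-90,-135,135]):
        q=env.inverse_kinematics([x,y,z],[np.pi,0,r(w)]); print(n,w,None if q is None else np.round(q,2))
```

```text
bot -21 [ 0.3   0.54  0.02  1.95 -0.01  0.66 -1.62]
bot 69 [ 0.53  0.55 -0.28  1.93  0.23  0.69 -0.26]
bot -111 [-0.4   0.83  1.01  1.99 -0.93  0.89 -2.38]
bot 159 [ 0.68  0.58 -0.48  1.92  0.39  0.73  1.18]
blk 22 [ 0.24  0.45 -0.25  2.1   0.19  0.62 -1.33]
blk -68 [-0.01  0.44  0.05  2.11 -0.04  0.59 -2.69]
blk 112 [ 0.45  0.48 -0.5   2.09  0.37  0.66  0.08]
blk -158 [ 0.84  0.67 -1.03  2.07  0.78  0.86  1.31]
cap 0 [ 0.22  0.37 -0.23  2.08  0.13  0.7  -1.66]
cap 90 [ 0.43  0.4  -0.47  2.07  0.27  0.73 -0.22]
cap 179 [ 0.57  0.44 -0.64  2.06  0.38  0.76  1.24]
cap -90 [-0.83  0.75  1.21  2.13 -0.91  0.93 -2.23]
cap -135 [ 0.85  0.58 -1.03  2.05  0.65  0.88  1.82]
cap 135 [ 0.51  0.42 -0.58  2.06  0.34  0.75  0.51]
```

Run:
```python
from cell import env, grab_frame
import numpy as np, cv2
r=np.radians
env.move_ptp([.5378,-.2385,.17],[np.pi,0,r(69)])
env.move_l([.5378,-.2385,.030],max_speed=.1)
s=env.sense(); print(s["time_s"],s["ee_pos"],s["contact_force"])
env.grip(.03,30); s=env.sense(); print(s["time_s"],s["grip_width"],s["grasp_force"],s["contact_force"])
if s["grasp_force"]>5:
    env.move_l([.5378,-.2385,.10],max_speed=.1); s=env.sense(); print(s["time_s"],s["grip_width"],s["grasp_force"],s["contact_force"],s["ee_pos"])
f=grab_frame("scene"); np.save("a1.npy",f,allow_pickle=True)
cv2.imwrite("pics/lift.png",cv2.resize(f["color"][100:310,220:500],None,fx=2.8,fy=2.8)[:,:,::-1])
```

```text
3.575 [ 0.53818914 -0.238647    0.03057757] [0.03398131 0.27438266 1.0529645 ]
4.0333 0.04398951132837132 29.640765488147736 [-1.71543636  0.03975163  4.78592917]
4.8833 0.044207785512363214 30.167867203708738 [-0.06222919 -0.5001278  -1.32362959] [ 0.53745223 -0.23841534  0.09950565]
```

View pics/lift.png

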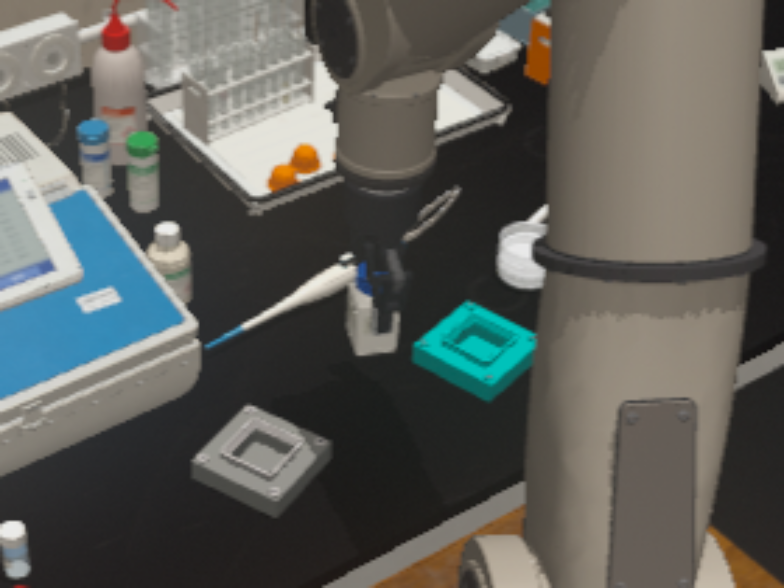

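The bottle hangs upright in the fingers at crop (372,320), with the opening at 44 mm as expected. Next I carry it to the grey block at crop (262,455) and lower it with force checks.

Run:
```python
from cell import env, grab_frame
import numpy as np, cv2
r=np.radians; X,Y=.508,-.081
env.move_ptp([X,Y,.10],[np.pi,0,r(112)])
for z in (.062,.052,.046,.042,.039):
    env.move_l([X,Y,z],max_speed=.05); s=env.sense(); print(round(s["time_s"],2),z,np.round(s["ee_pos"],4),np.round(s["contact_force"],1),np.round(s["wrist_torque"],2))
    if np.linalg.norm(s["contact_force"])>20: break
f=grab_frame("scene")
cv2.imwrite("pics/ins.png",cv2.resize(f["color"][190:300,250:400],None,fx=5,fy=5)[:,:,::-1])
```

```text
6.53 0.062 [ 0.5082 -0.0809  0.0622] [ 0.2  0.5 -2. ] [ 0.03 -0.02  0.03]
6.88 0.052 [ 0.5077 -0.0809  0.0516] [ 0.1  0.8 -3. ] [-0.   -0.    0.03]
7.14 0.046 [ 0.5078 -0.081   0.0457] [-0.6  0.2 -1.6] [0.04 0.   0.03]
7.39 0.042 [ 0.5079 -0.081   0.0418] [-0.4  0.5 -1.8] [ 0.    0.03 -0.04]
7.64 0.039 [ 0.508  -0.0809  0.0389] [ 0.6 -0.3 -2. ] [-0.05 -0.01  0.01]
```

View pics/ins.png

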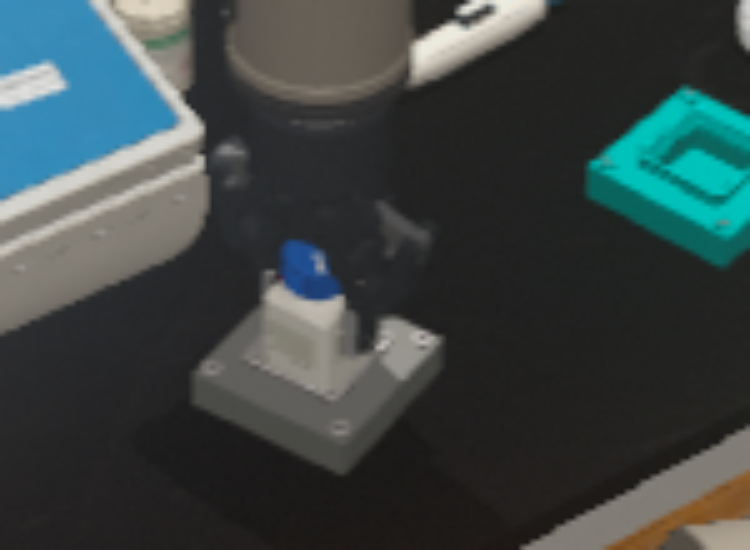

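The bottle is inside the lips at crop (305,330), with no side load. I lower it onto the floor, release, rise, and turn the wrist for the cap grasp.

Run:
```python
from cell import env, grab_frame
import numpy as np, cv2
from fit import *
X,Y=.508,-.081
def show(t): s=env.sense(); print(t,round(s["time_s"],2),np.round(s["ee_pos"],4),np.round(s["contact_force"],1),np.round(s["wrist_torque"],2),round(s["grip_width"],4),round(s["grasp_force"],1)); return s
env.move_l([X,Y,.0372],max_speed=.03); show("low")
env.grip(.085); show("open")
env.move_l([X,Y,.15],max_speed=.15)
q=env.sense()["joint_positions"].copy(); q[6]=1.5; env.goto_joints(q); s=show("up"); print(s["tool_rot"])
f=grab_frame("scene"); np.save("a2.npy",f,allow_pickle=True)
im=f["color"].copy()
for zb,c in ((.008,(0,255,0)),):
    P=place(np.array(sq(.0205,.07)+sq(.022,.06)),X,Y,np.radians(22),zb)
    for u,v in proj(f,P): cv2.circle(im,(int(u*16),int(v*16)),4,c,1,shift=4)
cv2.imwrite("pics/home.png",cv2.resize(np.hstack([f["color"][200:295,270:350],im[200:295,270:350]]),None,fx=5,fy=5,interpolation=cv2.INTER_CUBIC)[:,:,::-1])
```

```text
low 7.94 [ 0.5085 -0.0811  0.0377] [-1.3 -0.8  6.6] [ 0.05  0.3  -0.07] 0.0444 29.2
open 8.43 [ 0.508  -0.081   0.0372] [-0.2 -0.6 -0.4] [ 0.05 -0.03 -0.05] 0.0851 0.0
up 10.53 [ 0.5073 -0.081   0.1489] [-0.6 -0.4 -0. ] [0.   0.08 0.03] 0.0848 0.0
[ 3.14115029e+00 -1.60895330e-03 -3.06350658e+00]
```

View pics/home.png

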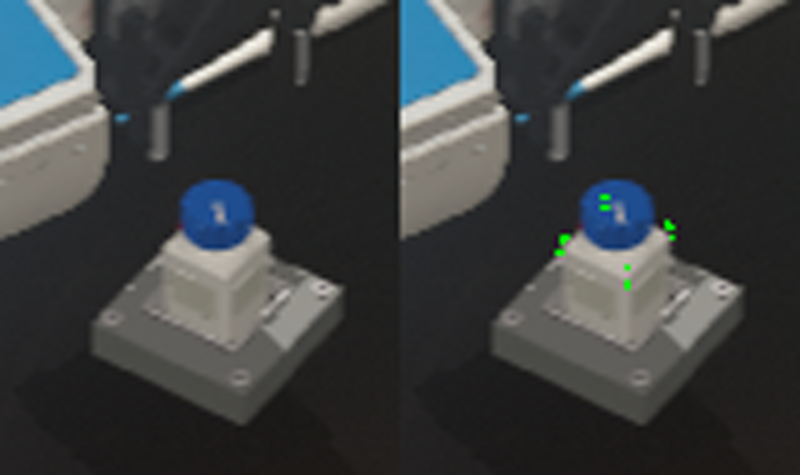

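The bottle stands home in the socket, centred at crop (215,285), and the projected shoulder points match. The red mark is at (185,225), so the cap turn is roughly 2.2 rad. Next I grip the cap.

Run:
```python
from cell import env, grab_frame
import numpy as np, cv2
X,Y=.508,-.081
def show(t): s=env.sense(); print(t,round(s["time_s"],2),np.round(s["ee_pos"],4),np.round(s["contact_force"],1),np.round(s["wrist_torque"],2),round(s["grip_width"],4),round(s["grasp_force"],1)); return s
env.move_l([X,Y,.081],max_speed=.08); show("down")
env.grip(.03,35); s=show("grip"); print(s["joint_positions"],s["tool_rot"])
f=grab_frame("scene")
cv2.imwrite("pics/cap.png",cv2.resize(f["color"][200:295,260:370],None,fx=5,fy=5,interpolation=cv2.INTER_CUBIC)[:,:,::-1])
```

```text
down 11.57 [ 0.5084 -0.081   0.0814] [ 0.1 -0.5  0.8] [-0.01  0.   -0.03] 0.085 0.0
grip 12.08 [ 0.5082 -0.0809  0.0812] [-0.6  1.3  4.1] [ 0.24  0.17 -0.03] 0.0362 35.8
[ 0.43994921  0.40425371 -0.48713703  2.06553227  0.27807439  0.73462765
  1.42825944] [ 3.14143903e+00 -5.50381715e-04 -3.06200900e+00]
```

View pics/cap.png

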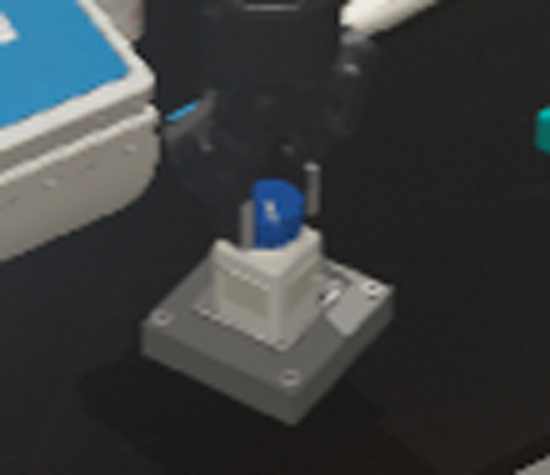

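The fingers hold the cap at crop (275,215), clear of the shoulder. The width is 36 mm and the force 36 N. Next I screw clockwise until the torque rises.

Run:
```python
from cell import env
import numpy as np
s=env.sense(); q0=s["joint_positions"].copy(); p=np.array([.508,-.081,.081])
qa=env.inverse_kinematics(p,s["tool_rot"]); qb=env.inverse_kinematics(p-[0,0,.001],s["tool_rot"])
dz=(np.array(qb)-np.array(qa))/.001; dz[6]=0; print(np.abs(np.array(qa)-q0).max())
q0=np.array(qa); np.savez("turn.npz",q0=q0,dz=dz)
a=0
while a<3.3:
    a+=.2 if a<1.5 else .08
    q=q0+dz*(a/6.2832*.003); q[6]=q0[6]-a; env.goto_joints(q); s=env.sense()
    print(round(a,2),round(s["time_s"],2),np.round(s["contact_force"],1),np.round(s["wrist_torque"],2),round(s["joint_positions"][6]-q0[6],3),round(s["grip_width"],4),round(s["grasp_force"],1))
    if abs(s["wrist_torque"][2])>.4 or s["time_s"]>40: break
```

```text
0.0006254214155850812
0.2 12.45 [-1.4  0.9  5.1] [ 0.13  0.19 -0.06] -0.201 0.0357 36.1
0.4 12.77 [-0.5  0.8  5.7] [ 0.02  0.22 -0.02] -0.399 0.0358 36.0
0.6 13.08 [-0.8  1.   4.3] [ 0.01  0.27 -0.05] -0.599 0.0359 36.0
0.8 13.4 [-1.3  0.8  5.6] [ 0.01  0.26 -0.04] -0.799 0.0354 36.0
1.0 13.72 [-0.8  0.8  4.7] [ 0.1   0.43 -0.05] -0.999 0.0353 36.0
1.2 14.03 [-2.4  1.7  6.1] [ 0.17  0.46 -0.07] -1.199 0.0359 36.0
1.4 14.35 [-1.4  0.9  5.5] [ 0.25  0.41 -0.04] -1.396 0.0358 36.0
1.6 14.67 [-1.6  2.   5. ] [ 0.38  0.35 -0.08] -1.596 0.0359 36.0
1.68 14.92 [-0.9  1.4  4.9] [ 0.36  0.4  -0.02] -1.676 0.0355 36.0
1.76 15.17 [-0.2  2.4  5.5] [ 0.48  0.36 -0.01] -1.756 0.0358 36.0
1.84 15.42 [-0.6  1.9  4.6] [ 0.49  0.4  -0.07] -1.836 0.036 36.0
1.92 15.67 [0.8 2.1 5.6] [ 0.57  0.39 -0.08] -1.916 0.036 35.9
2.0 15.92 [-0.1  2.5  5.3] [ 0.5   0.33 -0.03] -1.996 0.0359 35.9
2.08 16.17 [-2.2  1.7  5.3] [ 0.56  0.32 -0.06] -2.076 0.0355 35.9
2.16 16.42 [-1.3  2.3  6. ] [ 0.66  0.29 -0.01] -2.155 0.0358 36.0
2.24 16.67 [-0.6  2.2  4.2] [ 0.7   0.29 -0.1 ] -2.235 0.0357 35.9
2.32 16.92 [-0.5  3.2  4.4] [ 0.71  0.32 -0.1 ] -2.315 0.0358 35.9
2.4 17.17 [-3.2  4.4  8. ] [1.18 0.84 0.28] -2.395 0.0361 36.1
2.48 17.42 [-6.8  3.5 11.6] [1.09 1.63 0.77] -2.474 0.0358 36.3
```

The torque jumped to 0.77 N m just past 2.36 rad, so the cap is at its hard stop, close to the camera estimate. I hold there, then back off about 1.65 rad to allow for the socket's play.

Run:
```python
from cell import env, grab_frame
import numpy as np, cv2
d=np.load("turn.npz"); q0,dz=d["q0"],d["dz"]
env.hold(.3); s=env.sense(); print("stop",s["wrist_torque"],s["contact_force"])
f0=grab_frame("scene")
for a in (2.2,1.9,1.6,1.3,1.0,.72):
    q=q0+dz*(a/6.2832*.003); q[6]=q0[6]-a; env.goto_joints(q); s=env.sense()
    print(a,round(s["time_s"],2),np.round(s["contact_force"],1),np.round(s["wrist_torque"],2),round(s["joint_positions"][6]-q0[6],3),round(s["grip_width"],4),round(s["grasp_force"],1))
env.hold(.5); s=env.sense(); print(s["contact_force"],s["wrist_torque"],s["grasp_force"],s["ee_pos"])
f=grab_frame("scene"); c=lambda f:f["color"][205:290,275:355]
cv2.imwrite("pics/end.png",cv2.resize(np.hstack([c(f0),c(f)]),None,fx=5,fy=5,interpolation=cv2.INTER_CUBIC)[:,:,::-1])
```

```text
stop [1.00881834 1.60543284 0.69437074] [-6.29311782  4.32342175 11.99630921]
2.2 18.15 [-1.9  1.4  5.9] [0.38 0.6  0.09] -2.194 0.0358 35.9
1.9 18.55 [-1.1  1.9  7. ] [0.31 0.5  0.07] -1.894 0.0357 35.8
1.6 18.95 [-1.8  0.6  6.5] [0.19 0.48 0.03] -1.594 0.0355 35.8
1.3 19.35 [-1.7  0.1  4.8] [-0.    0.28  0.01] -1.294 0.0356 35.8
1.0 19.75 [-0.4 -0.7  5.6] [-0.24  0.05  0.04] -0.994 0.0358 35.7
0.72 20.13 [ 0.4 -0.2  5.7] [-0.19 -0.02  0.07] -0.716 0.0357 35.7
[ 0.92234322 -1.10462721  5.46477312] [-0.23385175 -0.01020754  0.07011164] 35.72735667228699 [ 0.50822421 -0.08119547  0.08078585]
```

View pics/end.png

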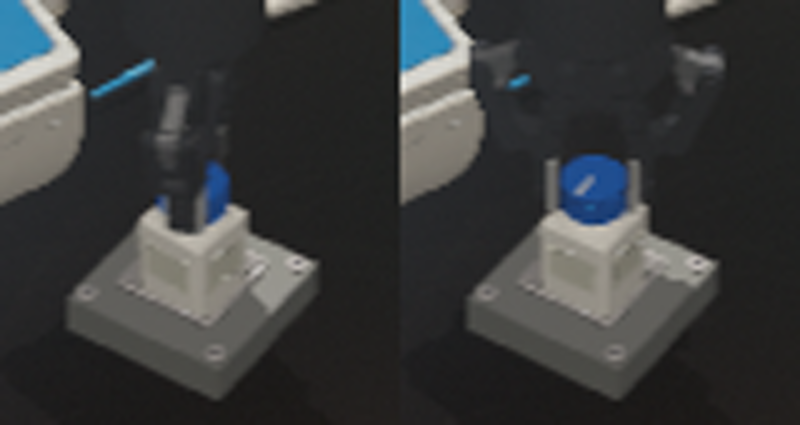

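In the right-hand picture the bottle still stands home. The white line runs from about (595,175) to (577,192), which is a world yaw of about 110° against the bottle's +x at about 22°. That makes the back-off close to 88°, and the grip reads 36 N. Handing in.

```bash
python3 -c "
from cell import job
print(job.close_job())"
```

```text
the job is handed in; nothing more can be done
None
```

The job is handed in, verdict not shown: the bottle stands home in the grey block's socket, and the cap was screwed to its stop, then backed off about a quarter turn (about 88° by camera) and is still gripped at 36 N.

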